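# Set the damper and hold the dust box's flap at its mark

### The arm

A 7-joint arm with a two-finger parallel gripper is mounted at the origin on a cart in front of the work surface, level with it; the furniture and walls round the work are solid. World frame = base frame: x ahead of the robot, y to its left, z up, the work surface at z = 0. Lengths are in m, angles in degrees, forces in N, time in s.
With the tool pointing down it reaches from about 0.4 to 0.925 m from the base axis. Payload 5.6 kg.
Tool frame: the origin (TCP) lies at the very end of the fingers, on their centre line; the grasp point (between the pads) lies 19 mm behind it; z points along the fingers, y is the line along which they close (so a half turn about z gives the same grasp; the last joint's range is limited). The gripper opens to 85 mm and grips with 20 to 120 N. Pads are 22 mm wide; open, the fingers measure 114 mm over their backs; the gripper's body (76 mm by 85 mm) begins 54 mm behind the grasp point. The pads swing forward as they close: fully open they stand 13 mm farther back than shut.
Start: joints at [-69.786, 26.786, -0.665, 91.828, 0.344, 61.387, -3.226], TCP at [0.251, 0.6, 0.231] pointing down, gripper open.
Joint ranges: [-144.91, 144.91], [-17.63, 115.5], [-89.93, 88.59], [15.96, 139.68], [-74.01, 254.01], [8.47, 105.57], [-167.45, 167.45]. Speed limits (degrees/s): [147.25, 147.25, 180, 180, 180, 180, 180].

### API

Orientations are given as [roll, pitch, yaw] about the fixed x, y, z axes, in that order (R = Rz(yaw) Ry(pitch) Rx(roll)).
In Python, from plant import bot gives the robot as it stands.
- The arm moves only by the shell command python3 -m pendant 'ROWS' [FORCE]. ROWS is JSON, a list that holds one entry, the list of rows, each a list of 7 numbers: the shift along the tool's x, y, z in cm, then the turn, a rotation vector about the tool's x, y, z in degrees, then the opening, from 0 (shut) to 1 (fully open). A call has 1 to 8 rows; each row is the pose to reach, as a shift and turn from the pose commanded when the call began, along the tool's axes at that moment; what a row does not reach only later rows make up. A row lasts 1/10 s, in which the tool goes at most 50 mm and 8.59 degrees, less where a joint would pass 70% of its speed; a pose out of reach is approached as far as the arm can. A call with a gripper value outside its range is refused whole. The fingers move at their own pace and stop on an object; FORCE is the grip in N (left out, the last holds). Time passes only in rows, so rows that repeat a pose let the fingers close. It gives the time, the measured TCP pose, the force, the opening and the grip force at its end, in the units of the state.
- bot.observe(): the state, without advancing time (a new reading comes with each control period).
- bot.get_image(name): name is "scene" or "top" or "wrist"; returns a dict with "color" (400x640x3 uint8, red, green, blue), "fx", "fy", "cx", "cy" (pixels), "xyz" and "rotation" of the camera in the world. Camera axes: x right, y down, z forward; pixel columns grow to the right and rows downward; lengths in m; the calibration is good to about 2 mm. A picture is of the moment at which its call begins. There is no depth.
- bot.finish_job(): hands the job in; it is judged then, once.
The state is a dict: "time": time; "q": joint angles; "qvel": joint speeds; "tau": joint torques, N m; "ee_pos": TCP position; "tool_rot": TCP orientation; "contact_force": force on the tool from outside, world axes, zero at the start; "torque": the same for the moment, N m; "grip_width": finger opening in m; "grip_force": force on a finger pad.
Only numpy, scipy, OpenCV 4.12 (cv2) and the standard library are available. Lean on these libraries where they do the work, as an engineer would, in place of code of your own. Each camera call takes 0.05 s, during which the arm holds its last target. There are 200 camera calls.

### The job

Open the dust box so that I can look at the piece inside. While the clear flap is still shut, turn the damper lever on top of the duct until its pointer stands at the brass clip on its dial, so that the draught is set before anything opens; then take the T-handle and swing the flap up until the pointer on its left edge stands at the brass clip on the quadrant, without swinging it well past the clip. The flap falls shut by itself, so keep holding it at the mark: finish with the flap still held by the gripper. Leave both brass clips and the things lying about the box where they are.

Things in the scene. Friction and masses are not known exactly. Their poses are not given: they have to be found in the camera images.
- dust_box: Bench dust box, fixed to the desk: grey sheet-metal case 200 mm deep (x), 220 wide (y), 90 high at the front wall, 150 at the back, its sloping top a clear flap; a duct leaves its right side. Origin on the desk under the middle of the case; x points from the front (robot's side) to the back, y to its left, z up. Stands turned by up to 12 degrees.
- canister_top (a point): Middle of the top of the black filter canister, 92 mm across and 112 mm high, fixed to the box: in the box's frame at x 0, y -276 mm. A round 50 mm duct, its axis 72 mm above the desk, joins the case's right side to it; the damper sits on top of that duct, halfway.
- damper_axis (a point): Point on the upright axis of the damper lever at the lever's mid-height, 146 mm above the desk; in the box's frame at x 0, y -170 mm, axes as the box's. A round aluminium dial plate (radius 52 mm, top 120 mm above the desk) lies under the lever.
- damper_grip (a point): Middle of the black sleeve of the damper lever: level, 46 mm long, 15 wide, 12 high, 77 mm out from the damper axis, 146 mm above the desk; the lever ends 100 mm out. Free space of 20 mm below it and 40 mm beside it. x points along the lever to the axis, z up. The lever's steel pointer tab hangs down to the dial 48 mm out.
- damper (a joint): Turn of the damper lever, rad: 0 = shut, lever square to the duct, pointing to the front (the box's -x); grows as its end swings to the right (the box's -y; anticlockwise from above); stop at 1.57, along the duct. Turns with about 0.08 N m of friction and stays where it is left. Starts at 0 to 0.2.
- damper_clip_tip (a point): Tip of the small brass clip on the dial's rim, 51 mm from the damper axis, 124 mm above the desk. The clip is 13 mm wide, reaches 63 mm out from the axis and lies wholly below the lever. x points from the tip to the axis, z up. The lever is at the clip when it points the same way from the axis. Not to be moved.
- damper_clip (a joint): Where the damper's clip sits, on the scale of joint damper (0.5 to 1.1 rad): the lever is at the clip when joint damper reads the same.
- flap_hinge (a point): Middle of the flap's hinge line, 156 mm above the desk; in the box's frame at x +70 mm, y 0, axes as the box's. The hinge line runs along the box's y.
- t_handle (a point): Black T-handle of the flap: cross barrel 32 mm long (y), 20 thick, on a 10 mm stem 40 mm out from the flap's front edge. Origin: middle of the barrel, 226 mm from the hinge line; with the flap shut 80 mm above the desk, 43 before the front wall. Turns with the flap: x along the flap to the hinge line, y along the hinge line, z off the flap. Held by its flat ends it can pivot in the grip.
- flap_opening (a joint): Opening of the flap, rad: 0 = shut (sloping 19.4 degrees down to the front), grows as its front edge swings up; level at 0.34, stop at 1.25. The flap is 186 mm long, 216 wide, 0.35 to 0.7 kg, and falls shut when let go; lifting it at the handle takes about 1.5 to 3.5 N.
- flap: The clear flap itself: window in a 6 mm thick aluminium frame, with its T-handle in front and its pointer on the left edge. Origin on the hinge line, at its middle; it extends from there along its own -x; y along the hinge line to the left, z off the flap (up when shut).
- flap_pointer (a point): Tip of the steel pointer on the flap's left edge, 146 mm from the hinge line and 112 mm to the left of the flap's middle, just inside the quadrant's inner face; it swings with the flap, axes as for the T-handle.
- flap_clip_tip (a point): Inner tip of the brass clip with thumb screw on the rim of the aluminium quadrant (upright arc, radius 130 to 156 mm about the hinge line, 116 mm left of the box's middle, 280 mm high). The clip is 14 mm wide and reaches from the tip, 146 mm from the hinge line, to 175 mm; the flap's pointer meets the tip at the mark. x to the hinge line, z the way the flap opens. Not to be moved.
- flap_clip (a joint): Where the quadrant's clip sits, on the scale of joint flap_opening (0.45 to 0.9 rad): the flap is at the clip when joint flap_opening reads the same.
- loupe: Bystander: black eye loupe, 42 mm wide, 30 mm high, to the left of the box; origin under its middle.
- stapler: Bystander: black stapler, 119 mm long, 32 wide, 36 high, to the left of the box; origin under its middle.
- tweezers: Bystander: steel tweezers 130 mm long, 9 mm high, lying on the desk in front and right of the box; origin under their middle.
- punch_weight: Bystander: upright turned steel weight, 62 mm across its foot, 79 mm high, to the right of the filter canister; origin under its middle.

How it is judged (in metres and radians):
On the way:
1. the damper lever stands at its clip, with the flap still shut (angle between the x axis of damper_grip and the x axis of damper_clip_tip, either way round below 0.09 rad and value of joint flap_opening below 0.06 rad), for 0.3 s.
At the end, for the whole second after the job is handed in: The fingers hold the flap (touching it, or its T-handle, with more than 0.5 N) and the flap stands still within 0.06 rad of its clip (pointer within about 9 mm); the damper lever stands within 0.09 rad of its clip; the bystanders are within 20 mm of where they were (angle between the x axis of damper_grip and the x axis of damper_clip_tip, either way round below 0.09 rad and angle between the x axis of flap_pointer and the x axis of flap_clip_tip, either way round below 0.06 rad and value of joint flap_opening above 0.35 rad and contact force between the fingers and flap above 0.5 N and velocity of joint flap_opening between -0.05 and 0.05 rad/s and distance of each of loupe, stapler, tweezers, punch_weight from where it was at the start of the episode below 0.02 m); the arm keeps its last pose, push and grip.
It fails at once if the flap is opened while the damper lever is not at its clip (value of joint flap_opening above 0.1 rad and not (angle between the x axis of damper_grip and the x axis of damper_clip_tip, either way round below 0.13 rad)).
It fails at once if the flap is swung well past its clip (pointer more than 30 mm, about 12 degrees, beyond it) (z of flap_pointer in the frame of flap_clip_tip above 0.03 m).
It fails at once if a brass clip is shifted by more than 5 mm (distance of any of flap_clip_tip, damper_clip_tip from where it was at the start of the episode above 0.005 m).
It fails at once if a bystander is moved by more than 20 mm (distance of any of loupe, stapler, tweezers, punch_weight from where it was at the start of the episode above 0.02 m).
It also fails if it takes over 48 s, if anything falls off the work surface, if the arm or the gripper's body presses on something with over 40 N, if the wrist force passes 120 N, or if a joint passes its speed limit or range.

## Working session

There is one attempt and no reset: what is moved stays moved. The work goes in short steps, Python scripts to look and compute and a shell command to move; the robot and the scene stay as the last step left them, time stands still between calls to the robot, and variables do not carry over. Pictures are saved under pics/ and viewed, at most 10 in all, crops included, and the job is handed in when it is done.

```bash
ls; mkdir -p pics; python3 - <<'E'
from plant import bot
import cv2,json,numpy as np
s=bot.observe();print(s)
for n in("scene","top"):
    d=bot.get_image(n);cv2.imwrite(f"pics/{n}0.png",d["color"][:,:,::-1])
    print(n,{k:np.round(v,4).tolist() for k,v in d.items() if k!="color"})
E
```

```text
pics
{'time': 0.0, 'q': array([-69.78666305,  26.83457586,  -0.66497061,  91.88361295,
         0.34475361,  61.3846728 ,  -3.22763013]), 'qvel': array([ 0.05190199, -0.03576054, -0.06398347,  0.19003196,  0.05295907,
       -0.01949353,  0.02640466]), 'tau': array([-1.25654647e-04, -5.32380867e+01,  2.13171879e-02, -2.51294839e+01,
        1.13683142e-02,  7.78077403e-03,  6.22528503e-06]), 'ee_pos': array([0.25044531, 0.59919628, 0.230335  ]), 'tool_rot': array([-1.79899406e+02,  7.85517345e-03,  1.57318051e+02]), 'contact_force': array([ 0.10043814, -0.56248444, -0.16272916]), 'torque': array([ 0.01608118,  0.00908111, -0.03128101]), 'grip_force': 0.0, 'grip_width': 0.08530227664531313}
scene {'fx': 410.4572, 'fy': 410.4572, 'cx': 314.4398, 'cy': 196.1956, 'xyz': [-0.1256, -0.453, 0.7199], 'rotation': [-125.6593, -1.0691, -56.1884]}
top {'fx': 378.7958, 'fy': 378.7958, 'cx': 317.713, 'cy': 200.4938, 'xyz': [0.3614, -0.0062, 1.1899], 'rotation': [-170.312, 0.2725, -90.9613]}
```

View pics/scene0.png

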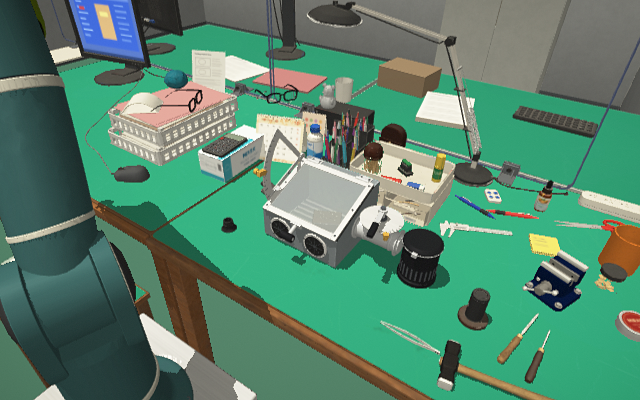

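View pics/top0.png

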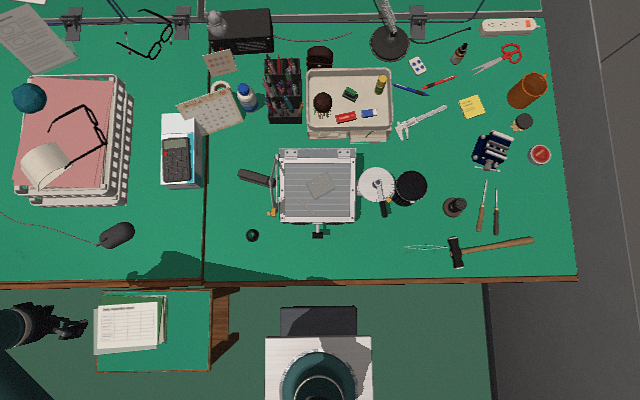

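The top view shows the box at about (318,187), dial (377,184), canister (410,187), T-handle (318,230) and a brass clip near (270,212). I'll take enlarged crops next.

```bash
cat > h.py <<'E'
from plant import bot
import cv2,numpy as np
from scipy.spatial.transform import Rotation as R
def cam(n):
    d=bot.get_image(n);d["R"]=R.from_euler("xyz",d["rotation"],degrees=True).as_matrix();return d
def ray(d,u,v):
    r=d["R"]@np.array([(u-d["cx"])/d["fx"],(v-d["cy"])/d["fy"],1.]);return np.array(d["xyz"]),r
def plane(d,u,v,z):
    o,r=ray(d,u,v);return o+r*(z-o[2])/r[2]
def proj(d,p):
    c=d["R"].T@(np.array(p)-d["xyz"]);return np.array([d["cx"]+d["fx"]*c[0]/c[2],d["cy"]+d["fy"]*c[1]/c[2]])
def crop(d,u0,u1,v0,v1,k,name):
    cv2.imwrite("pics/"+name,cv2.resize(d["color"][v0:v1,u0:u1,::-1],None,fx=k,fy=k,interpolation=cv2.INTER_CUBIC))
E
python3 - <<'E'
from h import *
t=cam("top");s=cam("scene")
crop(t,245,435,140,260,4,"t1.png");crop(s,255,450,125,275,4,"s1.png")
for n,d in(("top",t),("scene",s)):
    h=cv2.cvtColor(d["color"],cv2.COLOR_RGB2HSV)
    m=cv2.inRange(h,(8,120,90),(28,255,255))
    c,l,st,ce=cv2.connectedComponentsWithStats(m)
    for i in range(1,c):
        if st[i,4]>3: print(n,st[i],ce[i].round(1))
E
```

```text
top [526  20   5   6  22] [527.9  22.4]
top [459  54   4   2   6] [460.2  54.3]
top [225  56   3   2   5] [225.8  56.4]
top [456  58   4   2   5] [457.4  58.6]
top [227  61   3   2   5] [227.8  61.4]
top [268  70   3   2   5] [268.8  70.6]
top [508  72  40  37 872] [527.4  90. ]
top [377  75  10  13  87] [381.3  80.9]
top [375  92   5   3   5] [377.   93.4]
top [458  94  28  26 396] [471.6 106.5]
top [300 104   3   3   7] [301. 105.]
top [536 150   7   6  14] [538.7 152.6]
top [386 198   6   5  20] [388.3 199.6]
top [271 207   5  10  37] [273.4 211.9]
top [477 207   7  25  88] [480. 219.]
top [495 208   3   2   4] [496.2 208.2]
top [267 211   3   5  15] [268. 213.]
top [461 237  73  17 342] [499.7 244.9]
top [ 333  276  245    9 1141] [457.5 280.2]
top [  0 279 130  10 846] [ 64.  284.2]
top [131 285   7   2  11] [133.8 285.6]
top [102 289 102   4 116] [151.7 290.4]
top [207 289   5  14  19] [210.4 293.8]
top [212 295  16  51 583] [219.9 319.4]
top [118 306  94  66 168] [182.3 357.4]
top [ 96 361   1   7   7] [ 96. 364.]
top [ 96 371  13   2  14] [101.6 371.9]
top [110 372   5   1   
[... 1088 characters left out ...]
  25 128] [228.7 290.6]
scene [596 279   4   6  11] [597.5 281.4]
scene [602 281   9   3  12] [605.8 281.9]
scene [182 283   2   8   8] [182.5 286.5]
scene [167 284   4   9  11] [168.8 287.7]
scene [173 284  26  68 552] [185.8 317.3]
scene [234 285   7   4   9] [237.1 286.7]
scene [134 289  15  15  40] [141.6 296.7]
scene [259 299   4   3   4] [260.5 300. ]
scene [166 302  15  26 113] [173.8 316.8]
scene [ 255  303  176   97 2666] [343.9 356.4]
scene [627 319  13   3  33] [633.2 320. ]
scene [174 328   9  12  50] [178.2 333. ]
scene [497 334  26  30 229] [508.6 349.4]
scene [538 348   3   3   4] [539.  348.8]
scene [440 357   3   8  11] [440.6 360.3]
scene [458 364  95  36 646] [501.4 384.1]
```

View pics/t1.png

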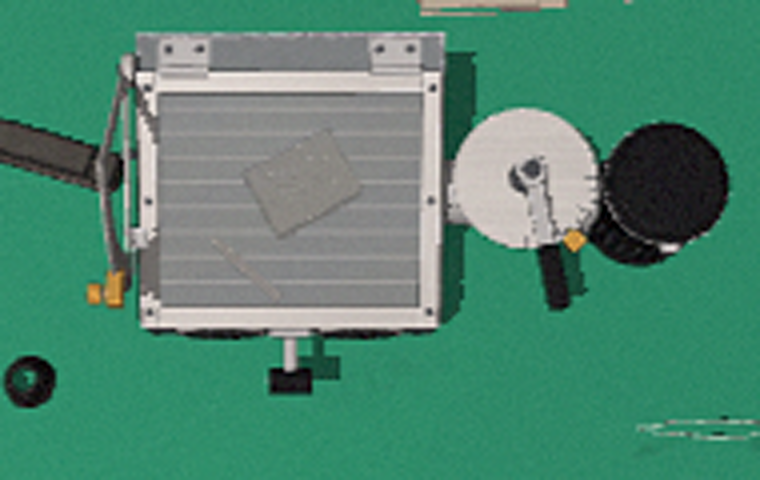

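View pics/s1.png

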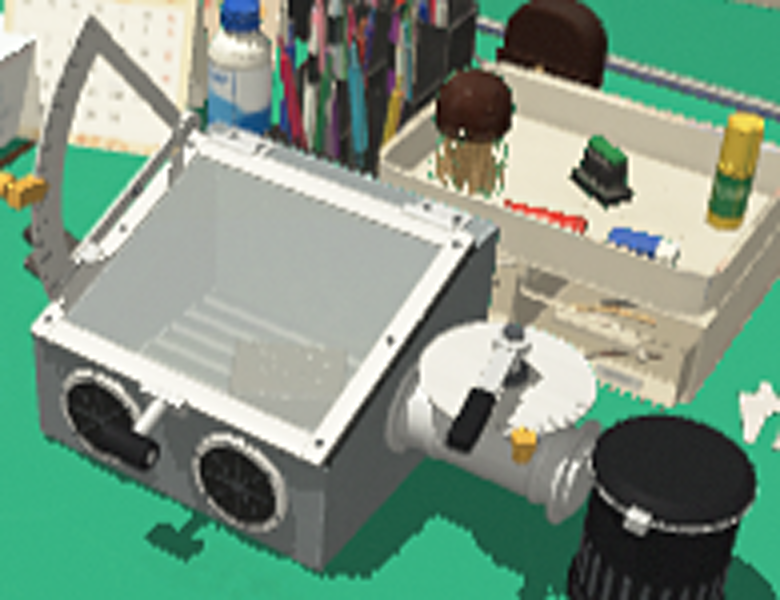

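In t1 and s1, the full-image pixels are: canister top (412,185.2), dial centre (376.2,184.5), barrel (317.8,235.2), sleeve (383.2,209.2), dial clip (388.6,199.6) and quadrant clip (273.5,212). The scene camera sees the same quadrant clip at (259.5,172).

```bash
cat > m.py <<'E'
from h import *
t=cam("top");s=cam("scene")
P=np.array([plane(t,412,185.2,.112),plane(t,376.2,184.5,.12),plane(t,317.8,235.2,.088)])[:,:2]
B=np.array([[0,-.276],[0,-.17],[-.143,0]])
Pc,Bc=P-P.mean(0),B-B.mean(0)
a=np.arctan2((Bc[:,0]*Pc[:,1]-Bc[:,1]*Pc[:,0]).sum(),(Bc*Pc).sum())
M=np.array([[np.cos(a),-np.sin(a)],[np.sin(a),np.cos(a)]])
o=P.mean(0)-M@B.mean(0)
def w(x,y,z): return np.r_[o+M@[x,y],z]
def b(p): return np.r_[M.T@(p[:2]-o),p[2]]
if __name__=="__main__":
    print("yaw",np.degrees(a),"o",o,"res mm",((P-o-B@M.T)*1000).round(1).tolist())
    print("axis",w(0,-.17,.146),"T",w(-.143,0,.08),"hinge",w(.07,0,.156))
    def ang(p): d=b(p)[:2]-[0,-.17];return np.arctan2(-d[1],-d[0]),np.hypot(*d)
    print("lever top",ang(plane(t,383.2,209.2,.152)),"clip top",ang(plane(t,388.6,199.6,.126)),"clip scene",ang(plane(s,385.4,236,.124)))
    sl=plane(s,255+470/4,125+418/4,.148);print("lever scene",ang(sl))
    for nm,d,u,v in(("top",t,273.4,211.9),("scene",s,259.5,172),("sceneR",s,263,171.5)):
        O,r=ray(d,u,v);O=b(O);r=np.r_[M.T@r[:2],r[2]]
        for y in(.116,.125):
            p=O+r*(y-O[1])/r[1];e=p-[.07,y,.156]
            print(nm,y,p.round(4),"r",np.hypot(e[0],e[2]).round(4),"open",(np.arctan2(e[2],-e[0])+np.radians(19.4)).round(3))
    O1,r1=ray(t,273.4,211.9);O2,r2=ray(s,261,172)
    k=np.linalg.lstsq(np.c_[r1,-r2],O2-O1,rcond=None)[0];q1=O1+k[0]*r1;q2=O2+k[1]*r2
    p=b((q1+q2)/2);e=p-[.07,0,.156];print("tri",p,"gap",np.linalg.norm(q1-q2),"open",np.arctan2(e[2],-e[0])+np.radians(19.4),np.hypot(e[0],e[2]))
    for g in(.5,.6,.7,.8):
        f=g-np.radians(19.4);print(g,[proj(c,w(.07-.16*np.cos(f),.116,.156+.16*np.sin(f))).round(1).tolist() for c in(t,s)])
E
python3 m.py
```

```text
yaw -0.7459332133465822 o [ 0.58987636 -0.00357006] res mm [[-0.6, 0.9], [0.2, -0.0], [0.4, -0.9]]
axis [ 0.5876632  -0.17355566  0.146     ] T [ 0.44688848 -0.0017084   0.08      ] hinge [ 0.65987043 -0.00448137  0.156     ]
lever top (np.float64(0.16050488731801393), np.float64(0.07750290107386465)) clip top (np.float64(0.6324768617960421), np.float64(0.055973029050147734)) clip scene (np.float64(0.6482462857722182), np.float64(0.06398040095732738))
lever scene (np.float64(0.21647073204164619), np.float64(0.07646642880428037))
top 0.116 [-0.0889  0.116   0.1964] r 0.164 open 0.587
top 0.125 [-0.0786  0.125   0.1228] r 0.1523 open 0.119
scene 0.116 [-0.0906  0.116   0.1895] r 0.1641 open 0.544
scene 0.125 [-0.081   0.125   0.1812] r 0.153 open 0.504
sceneR 0.116 [-0.0781  0.116   0.1846] r 0.1509 open 0.529
sceneR 0.125 [-0.0683  0.125   0.1762] r 0.1397 open 0.484
tri [-0.08687429  0.11622635  0.1874366 ] gap 0.0023606758579580375 open 0.5363678398531687 0.15999312812550293
0.5 [[274.1, 212.3], [260.4, 174.3]]
0.6 [[273.4, 210.2], [261.0, 168.2]]
0.7 [[272.7, 207.5], [262.0, 161.9]]
0.8 [[272.1, 204.2], [263.4, 155.4]]
```

```bash
python3 -m pendant '[[[-54,-62.6,0,0,0,148,0.5],[-54,-62.6,0,0,0,148,0.5],[-54,-62.6,0,0,0,148,0.5],[-54,-62.6,0,0,0,148,0.5],[-54,-62.6,0,0,0,148,0.5],[-54,-62.6,0,0,0,148,0.5],[-54,-62.6,0,0,0,148,0.5],[-54,-62.6,0,0,0,148,0.5]]]' 30
cat > go.py <<'E'
import sys
from h import *
# x y z roll pitch yaw of the target TCP -> shift cm, rotvec deg in tool axes
def to(x,y,z,ro,pi,ya):
    s=bot.observe();A=R.from_euler("xyz",s["tool_rot"],degrees=True);T=R.from_euler("xyz",[ro,pi,ya],degrees=True)
    print((A.inv().apply(np.array([x,y,z])-s["ee_pos"])*100).round(2),np.degrees((A.inv()*T).as_rotvec()).round(2))
    print("q",s["q"].round(1),"t",s["time"],"ee",s["ee_pos"].round(4),s["tool_rot"].round(2),"F",s["contact_force"].round(1),s["grip_width"].round(4),s["grip_force"])
if __name__=="__main__": to(*map(float,sys.argv[1:]))
E
python3 go.py .507 -.186 .23 180 0 9
```

```text
time: 1.1
ee_pos: [0.3752, 0.2177, 0.2316]
tool_rot: [180.0, -0.1, 88.2]
contact_force: [1.1, -0.0, 0.3]
grip_width: 0.0427
grip_force: 0.0
[-39.94  14.42   0.13] [-1.000e-02 -7.000e-02  7.922e+01]Traceback (most recent call last):
  File "go.py", line 8, in <module>
    if __name__=="__main__": to(*map(float,sys.argv[1:]))
                             ~~^^^^^^^^^^^^^^^^^^^^^^^^^^
  File "go.py", line 7, in to
    print("q",s["q"].round(1),"t",s["time"],"ee",s["ee_pos"].round(4),s["tool_rot"].round(2),"F",s["contact_force"].round(1),s["grip_width"].round(4),s["grip_force"])
                                                                                                                             ^^^^^^^^^^^^^^^^^^^^^
AttributeError: 'float' object has no attribute 'round'
```

```bash
sed -i 's/s\["grip_width"\].round(4)/s["grip_width"]/' go.py
python3 -m pendant '[[[-40,14.4,0,0,0,79,0.5],[-40,14.4,0,0,0,79,0.5],[-40,14.4,0,0,0,79,0.5],[-40,14.4,0,0,0,79,0.5],[-40,14.4,0,0,0,79,0.5],[-40,14.4,0,0,0,79,0.5],[-40,14.4,0,0,0,79,0.5],[-40,14.4,0,0,0,79,0.5]]]'
python3 go.py .507 -.186 .23 180 0 9
```

```text
time: 1.9
ee_pos: [0.5015, -0.1618, 0.2317]
tool_rot: [-180.0, -0.1, 19.5]
contact_force: [0.8, 1.3, -0.9]
grip_width: 0.0429
grip_force: 0.0
[-0.28  2.46  0.17] [-1.000e-02 -8.000e-02  1.049e+01]
q [-22.6  17.6  44.7 111.3 -14.8  56.8 -41.5] t 1.9 ee [ 0.5015 -0.1618  0.2317] [-1.800e+02 -8.000e-02  1.949e+01] F [ 0.8  1.3 -0.9] 0.04290564780883437 0.0
```

```bash

python3 -m pendant '[[[-0.3,2.4,0.1,0,0,10.5,0.5],[-0.3,2.4,0.1,0,0,10.5,0.5],[-0.3,2.4,0.1,0,0,10.5,0.5]]]'
python3 - <<'E'
from h import *
d=cam("wrist");cv2.imwrite("pics/w1.png",d["color"][:,:,::-1]);print(d["xyz"],d["rotation"])
from m import w
for r in(.055,.1):
  for th in(.17,.64): print(r,th,proj(d,w(-r*np.cos(th),-.17-r*np.sin(th),.148 if th<.3 else .126)))
E
python3 go.py .507 -.186 .132 180 0 9
```

```text
time: 2.2
ee_pos: [0.5059, -0.1837, 0.2299]
tool_rot: [-180.0, 0.1, 9.3]
contact_force: [0.0, 0.0, -0.5]
grip_width: 0.0427
grip_force: 0.0
[ 0.57249105 -0.17199253  0.37184672] [ 1.64530040e+02 -5.56856663e-03 -8.06043425e+01]
0.055 0.17 [323.43262446 168.74151645]
0.055 0.64 [356.40784008 155.84360161]
0.1 0.17 [322.73270436 230.18769399]
0.1 0.64 [380.58797604 207.42294861]
[0.   0.42 9.82] [-0.07 -0.01  0.52]
q [-21.6  19.6  46.8 110.  -16.9  57.5 -47.7] t 2.35 ee [ 0.5063 -0.182   0.2302] [-1.7993e+02 -1.0000e-02  9.5200e+00] F [0.8 1.1 0.8] 0.043040076997988674 0.0
```

View pics/w1.png

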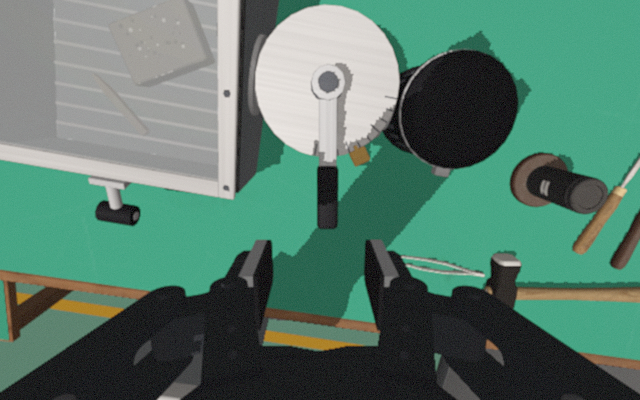

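The wrist view shows the lever sleeve from (327,165) to (327,228), the hub at (328,82), the dial clip at (358,155) and the dial circle centred near (327,80).

```bash
python3 - <<'E'
from h import *
import m
from m import b
d=cam("wrist")
c=b(plane(d,327,80.5,.12));print("dial",c)
def ang(p): e=b(p)[:2]-c[:2];return np.arctan2(-e[1],-e[0]),np.hypot(*e)
print(ang(plane(d,327.5,197,.152)),ang(plane(d,328,228,.150)),"clip",ang(plane(d,358.5,155.5,.126)))
print("grip world",plane(d,327.5,197,.152), "can",b(plane(d,459,107,.112)))
E
python3 -m pendant '[[[0,0.4,5,0,0,0,0.5],[0,0.4,7,0,0,0,0.5],[0,0.4,9.8,0,0,0,0.5],[0,0.4,9.8,0,0,0,0.5]]]'
python3 go.py .507 -.186 .132 180 0 9
```

```text
dial [ 0.00526696 -0.16982028  0.12      ]
(np.float64(0.18120586542631914), np.float64(0.07860543124084943)) (np.float64(0.18669051456141642), np.float64(0.10216887541914464)) clip (np.float64(0.5990624219204808), np.float64(0.05848697536953214))
grip world [ 0.51543575 -0.18660268  0.152     ] can [ 0.00518881 -0.27226732  0.112     ]
time: 2.9
ee_pos: [0.5047, -0.1861, 0.1295]
tool_rot: [-179.9, 0.3, 9.4]
contact_force: [-0.4, -0.2, 0.6]
grip_width: 0.0425
grip_force: 0.0
[ 0.22  0.03 -0.25] [-0.14  0.33  0.38]
q [-15.9  28.3  41.6 114.2 -25.3  47.2 -40.6] t 2.9 ee [ 0.5047 -0.1861  0.1295] [-179.86    0.33    9.38] F [-0.4 -0.2  0.6] 0.04248833300762989 0.0
```

```bash

python3 -m pendant '[[[0.4,0,-0.3,0,0,0,0.5],[0.4,0,-0.3,0,0,0,0.2],[0.4,0,-0.3,0,0,0,0],[0.4,0,-0.3,0,0,0,0],[0.4,0,-0.3,0,0,0,0]]]' 30
python3 - <<'E'
from go import *
# arc: from lever .18 to .62 about axis, keep radius
ax=np.array([.590,-.1736]);s=bot.observe();p=s["ee_pos"];e=p[:2]-ax
print(np.hypot(*e),np.degrees(np.arctan2(e[1],e[0]))-180+.75)
A=R.from_euler("xyz",s["tool_rot"],degrees=True)
for k in(.11,.22,.33,.44):
    rot=R.from_euler("z",k);n=rot.apply([*e,0])[:2]+ax
    print(k,(A.inv().apply(np.r_[n-p[:2],0])*100).round(2),np.degrees(k))
to(*p,180,0,9.4)
E
```

```text
time: 3.4
ee_pos: [0.5122, -0.1878, 0.137]
tool_rot: [179.9, -0.2, 9.3]
contact_force: [0.2, -0.9, 7.2]
grip_width: 0.0142
grip_force: 32.0
0.07905106929098975 -348.88410758200513
0.11 [0.06 0.87 0.  ] 6.302535746439055
0.22 [0.22 1.72 0.  ] 12.60507149287811
0.33 [0.48 2.55 0.01] 18.907607239317166
0.44 [0.82 3.35 0.01] 25.21014298575622
[0. 0. 0.] [ 0.09 -0.21 -0.13]
q [-16.1  28.   41.9 113.3 -25.1  47.7 -41. ] t 3.4 ee [ 0.5122 -0.1878  0.137 ] [179.91  -0.21   9.27] F [ 0.2 -0.9  7.2] 0.014159199925354448 32.042298316955566
```

```bash

python3 -m pendant '[[[0.03,0.45,0,0,0,-3.2,0],[0.06,0.87,0,0,0,-6.3,0],[0.13,1.3,0,0,0,-9.5,0],[0.22,1.72,0,0,0,-12.6,0],[0.35,2.15,0,0,0,-15.8,0],[0.48,2.55,0,0,0,-18.9,0],[0.82,3.35,0,0,0,-25.2,0],[0.82,3.35,0,0,0,-25.2,0]]]'
python3 - <<'E'
from h import *
d=cam("wrist");cv2.imwrite("pics/w2.png",d["color"][:,:,::-1])
t=cam("top");crop(t,355,415,165,225,8,"t2.png")
print(bot.observe())
E
```

```text
time: 4.2
ee_pos: [0.525, -0.2202, 0.1369]
tool_rot: [179.9, -0.1, 34.6]
contact_force: [-2.9, -1.0, 10.4]
grip_width: 0.0143
grip_force: 32.3
{'time': 4.3, 'q': array([ -7.70458137,  28.57120992,  35.05737173, 109.74292107,
       -21.63484824,  48.18566342, -16.81924318]), 'qvel': array([-0.31628498, -0.20287859,  0.41666286,  0.24996172,  0.01822517,
       -0.15282759, -0.14919565]), 'tau': array([ -0.80928499, -40.24053097,   5.54597676, -18.0132705 ,
        -0.50648075,  -0.20589417,  -0.04728417]), 'ee_pos': array([ 0.52480106, -0.21997559,  0.13692823]), 'tool_rot': array([ 1.79894463e+02, -7.07409086e-02,  3.44658792e+01]), 'contact_force': array([-1.91404464, -1.7143157 ,  7.87906409]), 'torque': array([-0.24556496,  0.37453472,  0.07193332]), 'grip_force': 32.10577726364136, 'grip_width': 0.013780694453937736}
```

View pics/w2.png

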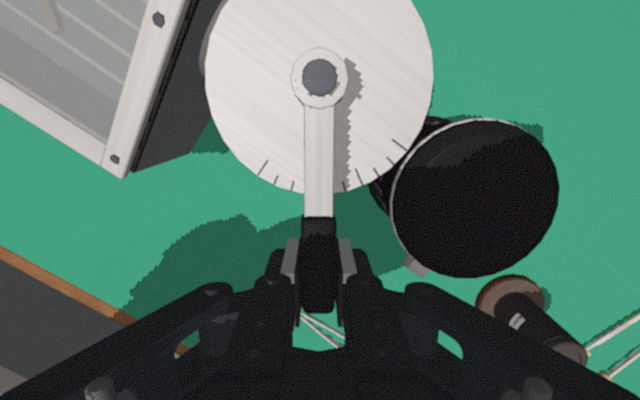

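The clip is wholly hidden beneath the lever bar (318,200), which means they are aligned. I'll release, rise and check from above.

```bash

python3 -m pendant '[[[0,0,0,0,0,0,0.5],[0,0,0,0,0,0,0.5],[0,0,0,0,0,0,0.5],[0,0,0,0,0,0,0.5],[0,0,-5,0,0,0,0.5],[0,0,-10,0,0,0,0.5],[0,0,-10,0,0,0,0.5],[0,0,-10,0,0,0,0.5]]]'
python3 - <<'E'
from h import *
d=cam("wrist");cv2.imwrite("pics/w3.png",d["color"][:,:,::-1])
E
python3 go.py .449 -.002 .23 180 0 -0.7
```

```text
time: 5.1
ee_pos: [0.5249, -0.2186, 0.2364]
tool_rot: [179.9, -0.1, 34.5]
contact_force: [-0.1, -0.5, -0.9]
grip_width: 0.0428
grip_force: 0.0
[  6.07 -22.07   0.52] [-0.04 -0.   35.23]
q [-11.7  21.1  39.2 105.4 -15.5  58.9 -21.8] t 5.15 ee [ 0.5241 -0.2182  0.235 ] [-1.7996e+02 -1.0000e-02  3.4530e+01] F [-0.1 -0.2 -1.3] 0.042963832279426635 0.0
```

View pics/w3.png

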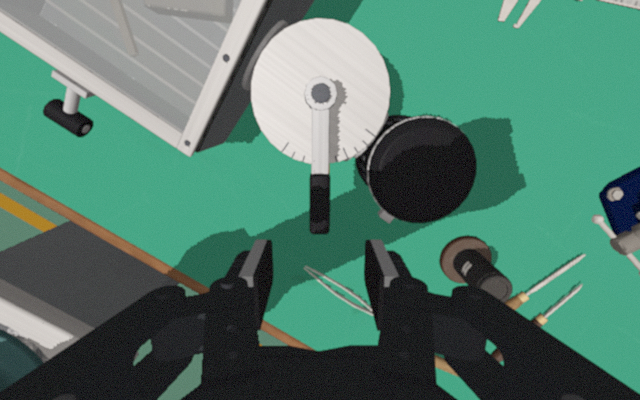

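The lever stayed put and the clip is still fully hidden beneath it (320,165), so the damper is set. Next is the T-handle.

```bash

python3 -m pendant '[[[6.1,-22,0.5,0,0,35.2,0.7],[6.1,-22,0.5,0,0,35.2,0.7],[6.1,-22,0.5,0,0,35.2,0.7],[6.1,-22,0.5,0,0,35.2,0.7],[6.1,-22,0.5,0,0,35.2,0.7],[6.1,-22,0.5,0,0,35.2,0.7]]]'
python3 - <<'E'
from h import *
from m import w,b
d=cam("wrist");cv2.imwrite("pics/w4.png",d["color"][:,:,::-1])
h=cv2.cvtColor(d["color"],cv2.COLOR_RGB2HSV)
n,l,st,ce=cv2.connectedComponentsWithStats(cv2.inRange(h,(8,120,90),(28,255,255)))
print([(st[i].tolist(),ce[i].round(1).tolist()) for i in range(1,n) if st[i,4]>8])
print("pred barrel",proj(d,w(-.143,0,.09)))
E
python3 go.py .449 -.002 .061 180 0 -0.7
```

```text
time: 5.75
ee_pos: [0.447, 0.0019, 0.2284]
tool_rot: [-180.0, 0.3, -0.4]
contact_force: [-0.7, 0.2, 0.7]
grip_width: 0.0596
grip_force: 0.0
[([591, 58, 35, 20, 427], [609.4, 68.0]), ([73, 101, 57, 54, 1840], [105.5, 132.5]), ([2, 160, 5, 10, 23], [4.1, 164.7]), ([5, 171, 7, 16, 38], [7.6, 178.3]), ([9, 188, 19, 64, 172], [18.6, 220.0]), ([0, 256, 37, 27, 571], [18.0, 273.1]), ([253, 273, 131, 11, 1165], [318.1, 278.0]), ([434, 272, 206, 10, 1412], [545.5, 276.3]), ([42, 275, 25, 9, 62], [51.5, 278.1]), ([68, 275, 135, 19, 865], [146.5, 279.3]), ([55, 280, 7, 4, 12], [57.9, 282.1]), ([63, 280, 7, 5, 13], [66.0, 282.5]), ([238, 321, 22, 12, 214], [248.1, 326.4]), ([379, 322, 20, 11, 198], [388.8, 327.1])]
pred barrel [320.1685767  189.04940753]
[ 0.02 -0.04 16.84] [0.04 0.11 0.16]
q [-43.3   7.6  43.3 121.   -6.4  53.8 -87. ] t 5.9 ee [ 0.4491 -0.0023  0.2294] [ 1.7996e+02  1.1000e-01 -5.4000e-01] F [ 0.1 -0.3 -0. ] 0.0598059744799977 0.0
```

View pics/w4.png

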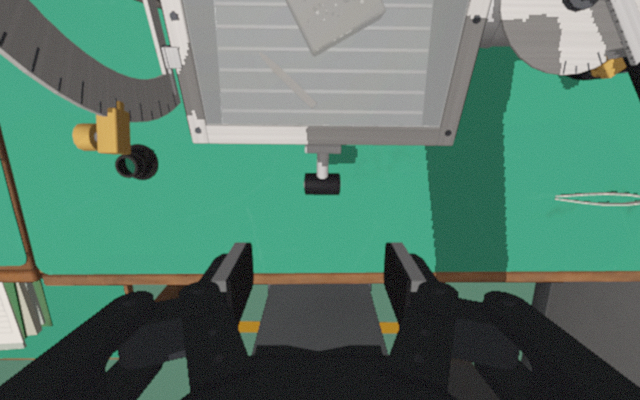

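The barrel is at (322,184), about 3–4 mm farther than predicted. The quadrant clip block is at (113,130) and the flap is shut. Going down over the barrel.

```bash

python3 -m pendant '[[[0.3,0.1,5,0,0,0,0.7],[0.3,0.1,10,0,0,0,0.7],[0.3,0.1,13.5,0,0,0,0.7],[0.3,0.1,16.6,0,0,0,0.7],[0.3,0.1,16.6,0,0,0,0.7],[0.3,0.1,16.6,0,0,0,0.7]]]' 
python3 -m pendant '[[[0,0,0,0,0,0,0.3],[0,0,0,0,0,0,0.1],[0,0,0,0,0,0,0.1],[0,0,0,0,0,0,0.1],[0,0,0,0,0,0,0.1]]]' 40
python3 - <<'E'
from go import *
s=bot.observe();p=s["ee_pos"];A=R.from_euler("xyz",s["tool_rot"],degrees=True);to(*p,180,0,-.7)
# arc of the barrel about the hinge, keeping tool attitude
r,a0=.226,np.radians(-19.4)
for g in(.1,.2,.3,.4,.45,.5,.54):
    dx=-r*(np.cos(a0+g)-np.cos(a0));dz=r*(np.sin(a0+g)-np.sin(a0));c=np.radians(-.7)
    print(g,(A.inv().apply([dx*np.cos(c),dx*np.sin(c),dz])*100).round(2))
E
```

```text
time: 6.5
ee_pos: [0.453, -0.0058, 0.0642]
tool_rot: [179.9, 0.1, -0.8]
contact_force: [0.2, 0.4, 0.3]
grip_width: 0.0598
grip_force: 0.0
time: 7.0
ee_pos: [0.4543, -0.0039, 0.066]
tool_rot: [-179.9, -0.2, -0.7]
contact_force: [-0.9, -0.2, 6.6]
grip_width: 0.031
grip_force: 39.9
[0. 0. 0.] [-0.06 -0.2  -0.  ]
q [-31.9  26.4  34.  127.1 -27.   33.3 -68.5] t 7.0 ee [ 0.4543 -0.0039  0.066 ] [-179.94   -0.2    -0.7 ] F [-0.9 -0.2  6.6] 0.030977061084479052 39.85678195953369
0.1 [-0.64 -0.   -2.17]
0.2 [-1.05 -0.   -4.39]
0.3 [-1.24 -0.01 -6.64]
0.4 [-1.21 -0.01 -8.9 ]
0.45 [-1.110e+00 -1.000e-02 -1.002e+01]
0.5 [-9.500e-01 -1.000e-02 -1.114e+01]
0.54 [-7.800e-01 -1.000e-02 -1.203e+01]
```

```bash

python3 -m pendant '[[[-0.35,0,-1.1,0,0,0,0.1],[-0.64,0,-2.2,0,0,0,0.1],[-0.87,0,-3.3,0,0,0,0.1],[-1.05,0,-4.4,0,0,0,0.1],[-1.17,0,-5.5,0,0,0,0.1],[-1.24,0,-6.6,0,0,0,0.1],[-1.24,0,-7.6,0,0,0,0.1],[-1.24,0,-7.8,0,0,0,0.1]]]' 
python3 - <<'E'
from h import *
s=bot.observe();print(s["ee_pos"],s["contact_force"],s["grip_width"],s["grip_force"])
w=cam("wrist")["color"];t=cam("top");c=cam("scene")
T=cv2.resize(t["color"][150:260,250:350],(400,440),interpolation=cv2.INTER_CUBIC)
S=cv2.resize(c["color"][120:230,240:340],(400,440),interpolation=cv2.INTER_CUBIC)
cv2.imwrite("pics/c5.png",np.hstack([T,S])[:,:,::-1])
cv2.imwrite("pics/w5.png",w[:,:,::-1])
E
```

```text
time: 7.8
ee_pos: [0.4411, -0.0036, 0.1438]
tool_rot: [-179.9, -0.1, -0.7]
contact_force: [5.0, 0.2, -5.1]
grip_width: 0.0313
grip_force: 40.5
[ 0.44108415 -0.00363407  0.1437515 ] [ 4.9843986   0.18178956 -5.09562621] 0.03125131011541509 40.45818507671356
```

View pics/c5.png

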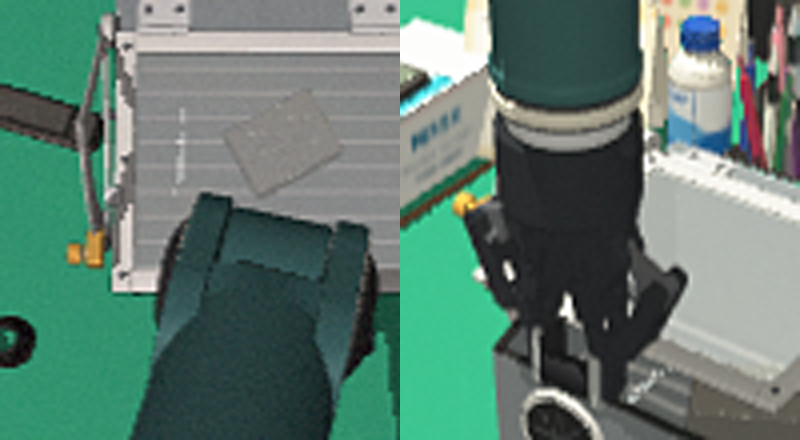

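The flap is lifting with the gripper; the arm hides the pointer in the scene view. The wrist view should show the quadrant.

View pics/w5.png

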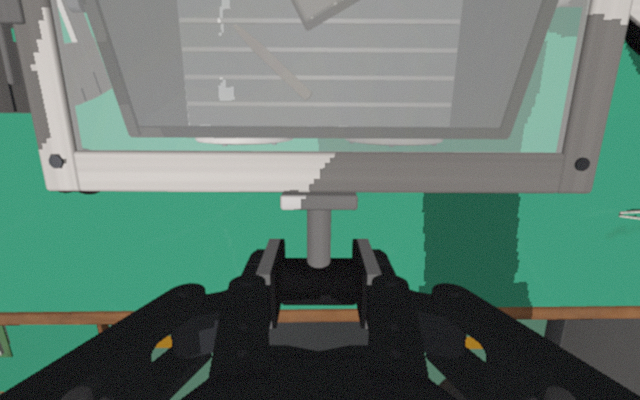

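I've now viewed all 10 pictures, so from here I'll work numerically. I'll refine the clip by three-ray triangulation using top, scene and the earlier wrist frame.

```bash
python3 - <<'E'
from h import *
d=cam("wrist");s=bot.observe()
A=R.from_euler("xyz",s["tool_rot"],degrees=True)
off=A.inv().apply(np.array(d["xyz"])-s["ee_pos"]);Rc=A.inv().as_matrix()@d["R"]
A4=R.from_euler("xyz",[179.96,.11,-.54],degrees=True);d4=dict(d);d4["xyz"]=np.array([.4485,-.0012,.2292])+A4.apply(off);d4["R"]=A4.as_matrix()@Rc
t=cam("top");c=cam("scene")
# box yaw/origin also from w4: barrel
print("barrel w4",plane(d4,322,184,.09))
def tri(L):
    M=0;v=0
    for cam_,u,w in L:
        o,r=ray(cam_,u,w);r=r/np.linalg.norm(r);P=np.eye(3)-np.outer(r,r);M=M+P;v=v+P@o
    p=np.linalg.solve(M,v);return p,[(proj(cam_,p)-[u,w]).round(1).tolist() for cam_,u,w in L]
y=np.radians(-.75);Mt=np.array([[np.cos(y),np.sin(y)],[-np.sin(y),np.cos(y)]])
def op(p,o):
    e=Mt@(p[:2]-o);return e.round(4),p[2].round(4),(np.arctan2(p[2]-.156,.07-e[0])+np.radians(19.4)).round(3),np.hypot(p[2]-.156,.07-e[0]).round(4)
body=[(t,273.4,211.9),(c,262,172),(d4,113.5,131)]
scr=[(t,268,213),(c,256.5,171.7),(d4,85,137)]
for nm,L in(("body",body),("screw",scr)):
    for sub in([0,1,2],[0,1],[0,2],[1,2]):
        p,e=tri([L[i] for i in sub]);print(nm,sub,p.round(4),e,op(p,np.array([.5915,-.0036])))
E
python3 - <<'E'
import cv2,numpy as np
im=cv2.imread("pics/scene0.png");h=cv2.cvtColor(im,cv2.COLOR_BGR2HSV)[164:182,248:272]
m=cv2.inRange(h,(8,120,90),(28,255,255))>0
for r,v in zip(m,h[:,:,2]): print("".join(f"{b:4d}" if a else "   ." for a,b in zip(r,v)))
E
```

```text
barrel w4 [ 0.45167572 -0.00402858  0.09      ]
body [0, 1, 2] [0.505  0.1123 0.1871] [[0.9, -0.5], [-0.9, 0.2], [-2.3, -0.7]] (array([-0.088 ,  0.1148]), np.float64(0.1871), np.float64(0.533), np.float64(0.1611))
body [0, 1] [0.5053 0.1129 0.1872] [[0.7, -0.6], [-1.0, 0.1]] (array([-0.0877,  0.1154]), np.float64(0.1872), np.float64(0.534), np.float64(0.1607))
body [0, 2] [0.5044 0.1154 0.1805] [[0.0, 0.1], [-0.3, -0.5]] (array([-0.0886,  0.1178]), np.float64(0.1805), np.float64(0.492), np.float64(0.1605))
body [1, 2] [0.5048 0.1096 0.1891] [[-0.1, -0.1], [0.6, -0.2]] (array([-0.0882,  0.1121]), np.float64(0.1891), np.float64(0.545), np.float64(0.1616))
screw [0, 1, 2] [0.5021 0.1279 0.1851] [[0.6, -0.3], [-1.1, -0.2], [1.5, -1.4]] (array([-0.0911,  0.1303]), np.float64(0.1851), np.float64(0.517), np.float64(0.1638))
screw [0, 1] [0.5029 0.128  0.1838] [[0.6, -0.5], [-0.9, 0.1]] (array([-0.0903,  0.1305]), np.float64(0.1838), np.float64(0.511), np.float64(0.1627))
screw [0, 2] [0.5014 0.1295 0.1843] [[0.0, 0.0], [-0.1, -0.2]] (array([-0.0919,  0.1319]), np.float64(0.1843), np.float64
[... 1225 characters left out ...]
.   .   .   .   .   .
   .   .   .   .   .   .   .   .   . 192 194 193 118 124 114 121   .   .   .   .   .   .   .   .
   .   .   .   .   .   .   .   .   .   . 169 183 109   .   .   .   .   .   .   .   .   .   .   .
   .   .   .   .   .   .   .   .   .   .   .   .   .   .   .   .   .   .   .   .   .   .   .   .
   .   .   .   .   .   .   .   .   .   .   .   .   .   .   .   .   .   .   .   .   .   .   .   .
   .   .   .   .   .   .   .   .   .   .   .   .   .   .   .   .   .   .   .   .   .   .   .   .
   .   .   .   .   .   .   .   .   .   .   .   .   .   .   .   .   .   .   .   .   .   .   .   .
   .   .   .   .   .   .   .   .   .   .   .   .   .   .   .   .   .   .   .   .   .   .   .   .
```

```bash
python3 - <<'E'
from h import *
from scipy.optimize import brentq
d=cam("wrist");s=bot.observe();print(s["ee_pos"],s["contact_force"],s["grip_force"])
A=R.from_euler("xyz",s["tool_rot"],degrees=True)
off=A.inv().apply(np.array(d["xyz"])-s["ee_pos"]);Rc=A.inv().as_matrix()@d["R"]
A4=R.from_euler("xyz",[179.96,.11,-.54],degrees=True);d4=dict(d);d4["xyz"]=np.array([.4485,-.0012,.2292])+A4.apply(off);d4["R"]=A4.as_matrix()@Rc
H=np.array([.6625,.156])
def scr(g,rr=.178,h=.004):
    a=np.radians(-19.4)+g;return H[0]-rr*np.cos(a)+h*np.sin(a),H[1]+rr*np.sin(a)+h*np.cos(a)
def L(c,a,b,z): p,q=plane(c,*a,z),plane(c,*b,z);return np.linalg.norm(p-q),(p[0]+q[0])/2
L4=L(d4,(198,130),(448,132),scr(0)[1]);print("shut",L4,scr(0))
f=lambda g:L(d,(57,160),(582,163),scr(g)[1])[0]-L4[0]
g=brentq(f,0,.8);print("g",g,L(d,(57,160),(582,163),scr(g)[1]),scr(g))
r,a0=.226,np.radians(-19.4);A=R.from_euler("xyz",s["tool_rot"],degrees=True)
for k in(.4,.45,.5,.525):
    dx=-r*(np.cos(a0+k)-np.cos(a0+.35));dz=r*(np.sin(a0+k)-np.sin(a0+.35));print(k,dx*100,dz*100)
E
```

```text
[ 0.44103857 -0.0036907   0.14228109] [ 4.69809683  0.27997535 -4.5273583 ] 40.53717613220215
shut (np.float64(0.20142505179858), np.float64(0.49790822828897374)) (np.float64(0.49327772235779216), np.float64(0.10064820915649123))
g 0.3311074548915026 (np.float64(0.20142505179857956), np.float64(0.488646545352115)) (np.float64(0.48447504271355235), np.float64(0.15866731759610236))
0.4 0.04112555012766259 1.1291336016879399
0.45 0.1386328634345248 2.2548006595632946
0.5 0.29227822241814866 3.3741875922174467
0.525 0.3900381158376427 3.9306508679894465
```

```bash

python3 -m pendant '[[[0,0,-0.6,0,0,0,0.1],[0.05,0,-1.2,0,0,0,0.1],[0.1,0,-1.8,0,0,0,0.1],[0.15,0,-2.4,0,0,0,0.1],[0.22,0,-3,0,0,0,0.1],[0.3,0,-3.5,0,0,0,0.1],[0.38,0,-3.9,0,0,0,0.1],[0.4,0,-4,0,0,0,0.1]]]' 
python3 -m pendant '[[[0,0,0,0,0,0,0.1],[0,0,0,0,0,0,0.1],[0,0,0,0,0,0,0.1],[0,0,0,0,0,0,0.1]]]'
python3 - <<'E'
from h import *
t=cam("top");s=bot.observe();print(s["ee_pos"],s["contact_force"],s["grip_width"],s["grip_force"])
d=cam("wrist")["color"];cv2.imwrite("pics/w6.png",d[:,:,::-1])
# top: values near quadrant/pointer
a=cv2.cvtColor(t["color"],cv2.COLOR_RGB2HSV)[198:222,264:286]
for r in a: print(" ".join(f"{p[2]:3d}{'g' if p[1]>90 and 60<p[0]<95 else 'b' if p[1]>110 and p[0]<30 else ' '}" for p in r))
E
```

```text
time: 8.95
ee_pos: [0.4445, -0.0037, 0.1822]
tool_rot: [180.0, -0.0, -0.7]
contact_force: [4.5, 0.4, -5.9]
grip_width: 0.0308
grip_force: 40.5
time: 9.35
ee_pos: [0.4445, -0.0037, 0.1819]
tool_rot: [180.0, -0.0, -0.7]
contact_force: [5.9, -0.2, -5.3]
grip_width: 0.0314
grip_force: 40.5
[ 0.44446001 -0.00374026  0.18187134] [ 5.71832197  0.34399234 -5.3119125 ] 0.03101421885609874 40.50321400165558
150g 146g 148g 148g 147g 148g 145g 164  101   66  141g 119  101   99   97   84  190  200  144  116  132  140 
146g 146g 148g 149g 146g 150g 148g 162   98   70  119g 107  131  114   94   94  189  203  137  114  133  132 
147g 147g 144g 148g 148g 147g 146g 155  108   71  102g 108  173  148  106   98  187  202  130  114  128  132 
148g 145g 151g 146g 146g 149g 149g 153g 111   75   62  101  176  149  107  189  203  214  129  115  131  134 
149g 147g 150g 146g 147g 149g 148g 149g 119   72   64  104  175  140  102  189  200  213  126  115  131  133 
145g 147g 150g 148g 150g 146g 148g 145g 130   79   63  153  113   85   96  186  198  211  124  116  133  136 
146g 143g 147g 148g 146g 149g 149g 151g
[... 1239 characters left out ...]
  147   82  180  178  210  211  215  212 
149g 146g 148g 128g 126g 121g 146g 124g 116b 123b 121b  77b 137g 189  145   76  147  174  191  195  196  195 
147g 144g 146g 149g 148g 149g 146g 153g 134g 133g 131g 127g 140g 187  202  201  197  173  189  193  193  197 
147g 146g 145g 144g 146g 150g 145g 146g 145g 148g 148g 146g 148g 193  193  198  198  173  198  200  200  208 
148g 147g 147g 152g 146g 149g 149g 144g 149g 148g 147g 147g 122g 184  199  197  199  174  194  198  198  201 
147g 146g 146g 147g 145g 143g 144g 150g 148g 149g 145g 148g 119g 166  182  185  181  163  175  181  178  181 
147g 148g 148g 145g 145g 148g 147g 145g 146g 147g 147g 146g 150g 142g 146g 144g 111g  60   53   50   51   49
```

```bash
python3 - <<'E'
from h import *
c=cam("scene");t=cam("top")
y=np.radians(-.75);o=np.array([.592,-.0036])
def pt(g,r,yy):
    a=np.radians(-19.4)+g;e=np.array([.07-r*np.cos(a),yy]);return np.r_[o+[e[0]*np.cos(y)-e[1]*np.sin(y),e[0]*np.sin(y)+e[1]*np.cos(y)],.156+r*np.sin(a)]
for g in(0,.34,.48,.52,.56): print(g,[proj(k,pt(g,r,.112)).round(1).tolist() for k in(c,t) for r in(.13,.146)])
im=c["color"]
g=cv2.cvtColor(im,cv2.COLOR_RGB2HSV)[162:196,252:276]
for i,r in enumerate(g): print(162+i," ".join(f"{p[2]:3d}{'g' if p[1]>90 and 60<p[0]<95 else 'b' if p[1]>110 and p[0]<30 else ' '}" for p in r))
E
```

```text
0 [[272.7, 191.0], [269.0, 195.4], [278.5, 202.7], [278.6, 208.1]]
0.34 [[270.1, 178.1], [266.0, 181.0], [276.8, 202.8], [276.7, 208.5]]
0.48 [[270.1, 171.8], [266.0, 173.8], [276.0, 201.2], [275.8, 206.9]]
0.52 [[270.3, 169.9], [266.1, 171.6], [275.8, 200.6], [275.6, 206.2]]
0.56 [[270.4, 167.9], [266.3, 169.4], [275.6, 199.9], [275.4, 205.4]]
162 167  154  121  100g 104g  45   38   45   42   72  184  106   83   76   76   61   40   45   44   37   38   38   40   42 
163 149  121  100g 104g  94g  56   42   44   44   62   85   63   62   71   68   43   35   46   42   35   37   39   40   40 
164  99g  99g  99g  94g  67   68   43   42   42   35   57   42   56   64   47   35   38   42   40   39   40   38   37   38 
165 102g  90g  80   91b  73b  75   75g  42   43   43   42   36   36   36   37   35   38   34   44   42   39   38   40   35 
166  94g  70   88b  68  132g 144g 155g  41   41   42   44   38   36   37   36   39   37   39   44   45   36   39   37   32 
167  93b  76b  77  142  205g 199g 207g  68g  41   43   44   43   39   37   39   40   39   37   38   41   37   40   36   31 
168  67  
[... 2761 characters left out ...]
g 200g 152  103  112  140  106  120  136  135  135  136  136   45  111  146   40 
191 196g 197g 196g 197g 197g 196g 199g 199g 199g  75   94  105  128  138  134  135  136  134  134  136   59  105  165   61 
192 195g 196g 197g 195g 198g 196g 198g 199g 202g 148g 100   91  121  138  135  136  136  135  136  135   60  106  164   60 
193 195g 197g 197g 197g 198g 196g 197g 199g 201g 201g 172g  92g  96  142  125  136  136  134  138  137   56   98  165   58 
194 196g 197g 197g 197g 198g 197g 196g 197g 198g 200g 201g 173g 129g 131  108  137  134  129  138  138   57  103  164   60 
195 196g 197g 196g 197g 196g 198g 198g 199g 198g 198g 200g 201g 203g 147  139  135  123  115  138  130   51  105  164   62
```

```bash
python3 - <<'E'
from h import *
c=cam("scene")
y=np.radians(-.75);o=np.array([.592,-.0036])
def pt(g,r,yy,h=0):
    a=np.radians(-19.4)+g;e=np.array([.07-r*np.cos(a)-h*np.sin(a)*-1*-1,yy]);return np.r_[o+[e[0]*np.cos(y)-e[1]*np.sin(y),e[0]*np.sin(y)+e[1]*np.cos(y)],.156+r*np.sin(a)+h*np.cos(a)]
for g in(0,.44,.48,.52,.56,.6): print(g,[proj(c,pt(g,.186,.108,h)).round(1).tolist() for h in(-.003,.003)],[proj(c,pt(g,r,.116)).round(1).tolist() for r in(.146,.175)])
im=cv2.imread("pics/scene0.png");a=cv2.cvtColor(im,cv2.COLOR_BGR2GRAY)[198:212,256:276]
for i,r in enumerate(a): print(198+i,r)
E
```

```text
0 [[260.7, 208.4], [261.1, 206.2]] [[267.8, 194.9], [261.1, 203.1]]
0.44 [[256.4, 183.3], [256.1, 181.3]] [[264.6, 175.4], [256.8, 179.6]]
0.48 [[256.5, 180.5], [256.1, 178.6]] [[264.7, 173.3], [256.8, 177.0]]
0.52 [[256.7, 177.7], [256.2, 175.8]] [[264.8, 171.1], [257.0, 174.4]]
0.56 [[257.0, 174.8], [256.4, 172.9]] [[265.0, 168.9], [257.2, 171.7]]
0.6 [[257.3, 171.8], [256.7, 170.0]] [[265.3, 166.7], [257.5, 169.0]]
198 [139 137 139 140 139 140 139 140 141 139 135 105 121 114 140 136 140 138
 140 154]
199 [140 140 139 139 139 139 139 139 140 142 142 120 118 133 195 135 138 139
 149 184]
200 [138 140 138 138 138 138 139 140 138 138 138 151 186 195 245 135 137 148
 165 178]
201 [138 138 140 139 139 139 139 139 138 136 158 224 252 253 126 133 144 170
 178 174]
202 [138 139 139 139 139 140 139 139 135 144 227 250 248 251 192 137 165 184
 174 173]
203 [138 139 140 139 138 138 138 137 140 207 248 230 251 252 245 159 189 172
 172 173]
204 [138 138 139 139 137 139 137 137 185 252 154 110 253 249 197 174 169 169
 171 173]
205 [137 139 138 139 139 138 138 181 241 248 175 186 243 241 236 215 192 167
 169 171]
206 [139 138 139 138 140 138 153 243 249 248 251 245 228 250 246 252 238 206
 196 169]
207 [138 138 138 139 138 137 158 241 249 251 250 232 249 246 246 245 246 248
 241 209]
208 [139 139 139 138 140 138 123 119 225 243 245 242 249 247 247 246 246 246
 247 248]
209 [138 138 139 138 139 141 139  91 100 104 166 245 243 252 251 248 247 247
 246 245]
210 [139 139 138 138 139 138 141 121 100  81  91 154 175 246 248 251 250 248
 247 247]
211 [141 139 138 139 139 139 141 122 105  91  83  82  85 100 162 243 246 251
 251 249]
```

The numbers agree: the flap is at 0.51–0.52 rad and the clip at about 0.53. I'll nudge up a little, settle, check and hand in.

```bash

python3 -m pendant '[[[0,0,-0.1,0,0,0,0.1],[0.04,0,-0.25,0,0,0,0.1],[0.04,0,-0.25,0,0,0,0.1],[0.04,0,-0.25,0,0,0,0.1],[0.04,0,-0.25,0,0,0,0.1],[0.04,0,-0.25,0,0,0,0.1]]]' 50
python3 - <<'E'
from h import *
print(bot.observe()["qvel"].round(2));print(bot.finish_job())
E
```

```text
time: 10.2
ee_pos: [0.4449, -0.0038, 0.1843]
tool_rot: [180.0, -0.0, -0.7]
contact_force: [6.2, 0.1, -6.5]
grip_width: 0.0309
grip_force: 53.0
[ 0.03  0.09 -0.06  0.03 -0.12  0.03 -0.03]
the job is handed in; nothing more can be done
None
```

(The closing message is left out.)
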